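Pin back the label dispenser's sprung arm

TASK

The sprung arm of the label dispenser must be held back so that a new roll can be fitted. Take the square-headed stop pin from the white rack, swing the arm round with it until the stop hole in the grey deck is uncovered on the spindle side of the arm, stand the pin upright and fully home in that hole, and let go, so that the arm springs back only as far as the pin and stays there.

Things in the scene. Friction and masses are not known exactly. Their poses are not given: they have to be found in the camera images.
- pin_grip (a point): Centre of the stop pin's square steel head (24 x 24 x 30 mm, z along the pin), where to grip it. Below: round shaft 14 mm thick, 70 mm long, last 10 mm tapered to 9; the tip is 85 mm below this point. Loose, 110-230 g, upright in one of three holes (40 mm deep, 60 mm apart) of a white rack 190 x 60 x 45 mm; lift 45 mm to clear. The ball-headed and disc-headed pins are not wanted.
- stop_hole (a point): Centre of the stop hole's mouth, on top of the fixed grey deck (260 x 280 mm, 32 high). Hole 17 mm wide, 26 deep, 5 mm countersink. Axes are the deck's: z up; at zero yaw x away from the robot, y to its left. The arm's pivot is at x +106, y +32 mm from here, the roll spindle (26 mm high) at x -14, y +172. Two corks, 40 mm high, stand on the deck's +y half. Pin home: head centre 59 mm above here.
- tension_arm (a joint): Arm angle about its upright pivot, rad: 0 at rest, growing counter-clockwise from above to 1.1. Aluminium bar 10 mm thick, 160 long, 5 to 23 mm above the deck. At rest it points from the pivot to the deck's -x, turned 0.4 rad to +y; swinging it back takes its free end to -y. A pin in the hole on its +y side holds it at about 0.8. Spring torque 0.1 N m at rest, 0.32 at 0.8 (3 N at the pin).
- roller_top (a point): Top centre of the black rubber roller, 26 mm in diameter, at the free end of the sprung arm, 160 mm from the pivot and 27 mm above the deck. Only the pivot cap (33 mm) is higher on the arm. It turns with the arm.
Things that resemble listed ones, but are neither listed nor needed, are in the scene too. Leave any blue or red look-alike of the part that bears pin_grip alone.

How it is judged:
By the outcome, as a careful person would: the job done as asked, in the order asked, and still so for the second after the job is handed in, with the robot touching nothing.
It also fails if it takes over 51 s, if anything falls off the work surface, if the arm or the gripper's body presses on something with over 40 N, if the wrist force passes 120 N, or if a joint passes its speed limit or range.

ROBOT

A 7-joint arm with a two-finger parallel gripper is mounted at the origin on the work surface. World frame = base frame: x ahead of the robot, y to its left, z up, the work surface at z = 0. Lengths are in m, angles in rad, forces in N, time in s.
With the tool pointing down it reaches from about 0.425 to 0.925 m from the base axis. Payload 6.8 kg.
Tool frame: the origin (TCP) lies on the centre line of the jaws, within the pads' length; the fingertips stand 11 mm ahead of it and the grasp point (between the pads) lies 8 mm behind it; z points along the fingers, y is the direction in which the jaws open and shut (so a half turn about z gives the same grasp; the last joint's range is limited). The gripper opens to 85 mm and grips with 20 to 120 N. Pads are 22 mm wide; open, the fingers measure 114 mm over their backs; the gripper's body (76 mm by 85 mm) begins 54 mm behind the grasp point. The pads swing forward as they close: fully open they stand 13 mm farther back than shut.
Start: joints at [-1.365, 0.477, 0.022, 1.555, -0.011, 1.109, -0.083], TCP at [0.208, 0.642, 0.242] pointing down, gripper open.
Joint ranges: [-2.96, 2.96], [-0.34, 2.1], [-1.41, 1.46], [0.24, 2.44], [-1.37, 4.51], [0.17, 1.92], [-2.96, 2.96]. Speed limits (rad/s): [2.39, 2.39, 3.14, 3.14, 3.14, 3.14, 3.14].

INTERFACE

Orientations are given as a rotation vector (axis times angle).
In Python, from bench import r gives the robot as it stands.
- The arm moves only by the tool send_rows, never from a script. Its argument "deltas" is a list of rows, each a list of 7 numbers: the opening, from 0 (shut) to 1 (fully open), then the shift along the tool's x, y, z as a fraction of full scale, then the turn, a rotation vector about the tool's x, y, z as a fraction of full scale. In form: [[hand, x, y, z, ax, ay, az], ...]. A call has 1 to 20 rows; each row is the pose to reach, as a shift and turn from the pose commanded when the call began, along the tool's axes at that moment, turning the shorter way round; what a row does not reach only later rows make up. Full scale, the value 1, is 150 mm for a shift and 180 degrees for a turn. A row lasts 1/12 s, in which the tool goes at most 41.7 mm and 7.16 degrees, less where a joint would pass 70% of its speed; a pose out of reach is approached as far as the arm can. A call with a number of a shift or a turn outside -1 to 1 is refused whole. A call with a gripper value outside its range is refused whole. The fingers move at their own pace and stop on an object; "squeeze" is the grip in N (left out, the last holds). Time passes only in rows, so rows that repeat a pose let the fingers close. It gives the time, the measured TCP pose, the force and the opening at its end, in the units of the state.
- r.get_obs(): the state, without advancing time (a new reading comes with each control period).
- r.grab_frame(name): name is "side" or "top"; returns a dict with "pixels" (420x560x3 uint8, red, green, blue), "camera_matrix" (3x3 intrinsics, pixels), "dist_coeffs" ([k1, k2, p1, p2, k3] as OpenCV has them; the pictures are not rectified), "rvec" (rotation vector, rad) and "tvec" (3), from world to camera coordinates, as OpenCV has them. Camera axes: x right, y down, z forward; pixel columns grow to the right and rows downward; lengths in m; the calibration is good to about 2 mm. A picture is of the moment at which its call begins. There is no depth.
- r.hand_in(): hands the job in, once; it reports no verdict.
The state is a dict: "clock": time; "joints": joint angles; "qvel": joint speeds; "tau": joint torques, N m; "tcp_pos": TCP position; "orientation": TCP orientation; "contact_force": force on the tool from outside, world axes, zero at the start; "moment": the same for the moment, N m; "grip_width": finger opening in m.
Only numpy, scipy, OpenCV 4.12 (cv2) and the standard library are available. Lean on these libraries where they do the work, as an engineer would, in place of code of your own. Each camera call takes 0.05 s, during which the arm holds its last target. There are 200 camera calls.

## Working session

There is one attempt and no reset: what is moved stays moved. The work goes in short steps, Python scripts to look and compute and a tool call to move; the robot and the scene stay as the last step left them, time stands still between calls to the robot, and variables do not carry over. Pictures are saved under pics/ and viewed, about 8 in all and at most 12, crops included, and the job is handed in when it is done.

Besides the shell and the picture viewer there is one more tool, called after "Emit:" in YAML: its name, and indented under it one key for each argument. send_rows: Moves the arm, as the interface text tells. Shift numbers are shares of 150 mm and turn numbers shares of 180 degrees, none past 1 either way. Its arguments: {"type":"object","properties":{"deltas":{"type":"array","items":{"type":"array","items":{"type":"number"}}},"squeeze":{"type":"number"}},"required":["deltas"]}

```bash
mkdir -p pics
cat > h.py <<'E'
import numpy as np,cv2
from bench import r
def grab(n,tag):
    f=r.grab_frame(n); cv2.imwrite(f'pics/{tag}.png',cv2.cvtColor(f['pixels'],cv2.COLOR_RGB2BGR)); np.savez(f'{tag}.npz',**f); return f
def ray(f,uv):
    K=np.array(f['camera_matrix'],float);D=np.array(f['dist_coeffs'],float)
    p=cv2.undistortPoints(np.array([[uv]],float),K,D)[0,0]
    R=cv2.Rodrigues(np.array(f['rvec'],float))[0];t=np.array(f['tvec'],float).ravel()
    return -R.T@t, R.T@np.array([p[0],p[1],1.])
def onz(f,uv,z):
    c,d=ray(f,uv); return c+d*(z-c[2])/d[2]
def proj(f,P):
    return cv2.projectPoints(np.array([P],float),np.array(f['rvec'],float),np.array(f['tvec'],float),np.array(f['camera_matrix'],float),np.array(f['dist_coeffs'],float))[0][0,0]
def tri(fs,uvs):
    A=np.zeros((3,3));b=np.zeros(3)
    for f,u in zip(fs,uvs):
        c,d=ray(f,u);d/=np.linalg.norm(d);M=np.eye(3)-np.outer(d,d);A+=M;b+=M@c
    return np.linalg.solve(A,b)
E
python3 - <<'E'
from h import *
np.set_printoptions(precision=4,suppress=True)
for n in('top','side'):
    f=grab(n,n+'0'); print(n,ray(f,(280,210)))
print(r.get_obs())
E
```

```text
top (array([ 0.3461, -0.0464,  1.0806]), array([ 0.2477,  0.0141, -0.9689]))
side (array([0.2302, 0.4747, 0.699 ]), array([ 0.3688, -0.6029, -0.7076]))
{'clock': 0.1, 'joints': array([-1.3651,  0.4777,  0.0223,  1.5563, -0.0115,  1.1093, -0.0831]), 'qvel': array([ 0.0004, -0.0027,  0.0015, -0.0028, -0.001 , -0.    , -0.0015]), 'tau': array([  0.0044, -59.7764,   1.6136, -28.1956,   0.0128,   0.005 ,
        -0.    ]), 'tcp_pos': array([0.2082, 0.6416, 0.2414]), 'orientation': array([-0.4908, -3.1029,  0.0026]), 'contact_force': array([ 0.4113,  0.1788, -0.597 ]), 'moment': array([-0.0081, -0.0436,  0.0075]), 'grip_width': 0.08547698753914863}
```

View pics/top0.png

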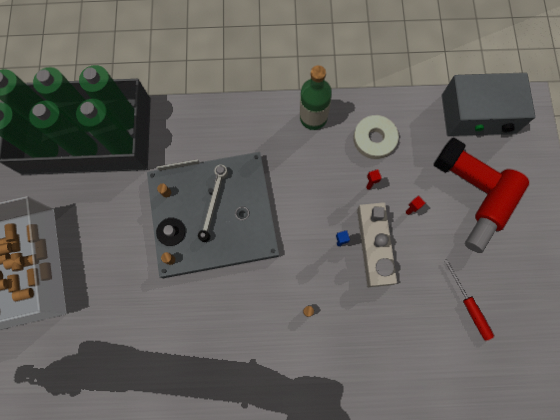

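View pics/side0.png

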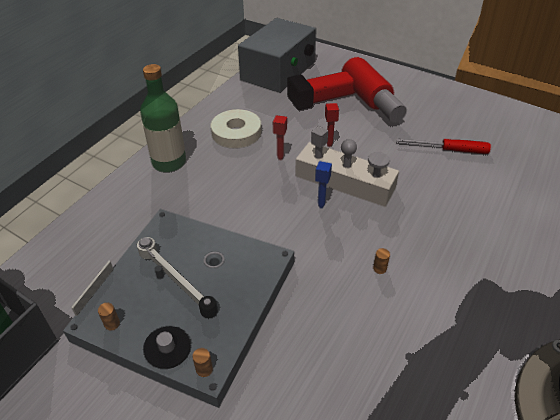

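Top view: the steel square head is in the rack at (378,213). The things that could be taken for it are the ball head (381,240), the disc head (385,267), the red pins (374,177) and (417,204), and the blue pin (343,238). The deck hole is at (242,213), pivot (221,170), roller (204,236), spindle (170,231) and corks (164,189), (167,258). In the side view the square head is at (319,137) and the hole at (214,260). I'll check the choice in a close crop.

Run:
```python
from h import *
t=cv2.imread('pics/top0.png');s=cv2.imread('pics/side0.png')
z=lambda im,x,y,w,h,k:cv2.resize(im[y:y+h,x:x+w],None,fx=k,fy=k,interpolation=cv2.INTER_CUBIC)
a=np.hstack([z(t,330,160,100,75,4),z(s,260,95,100,75,4)]);b=np.hstack([z(t,190,150,100,75,4),z(s,130,225,100,75,4)])
cv2.imwrite('pics/c1.png',np.vstack([a,b]))
```

```text
(no output)
```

View pics/c1.png

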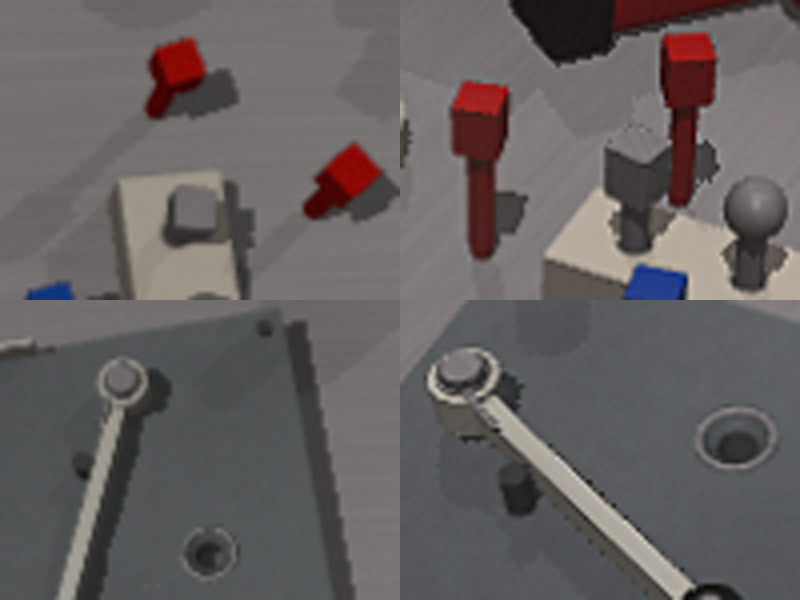

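Close crop: the pin in the rack's first hole has a grey square head, so it's the right one. Its top face is at about (379,211) in the top view and (319,131) in the side view. The hole ring is at (242,213) and (214,259), and the pivot cap at (220,169) and (146,242).

Run:
```python
from h import *
np.set_printoptions(precision=4,suppress=True)
t=dict(np.load('top0.npz'));s=dict(np.load('side0.npz'))
pts=dict(head=((378.9,210.9),(319.4,130.9),.105),hole=((241.9,212.6),(213.6,259.1),.032),piv=((220.1,168.9),(145.9,241.6),.065),
 roller=((204,236),(208,304),.059),spindle=((169,230),(165,341),.058),cork1=((162.5,187),(106,306),.072),cork2=((166,256),(202,352),.072),
 ball=((381.5,240),(349,146),.09),blue=((343,236),(323,168),.09),red1=((374.5,175),(280.5,119),.09),red2=((417,203),(332,107),.1))
P={}
for k,(a,b,z) in pts.items():
    P[k]=onz(t,a,z);print(k,tri([t,s],[a,b]),onz(t,a,z),onz(s,b,z))
h=P['hole']
for k,d in(('piv',(.106,.032)),('spindle',(-.014,.172))):
    v=P[k]-h;print(k,np.linalg.norm(v[:2]),np.linalg.norm(d),'yaw',np.degrees(np.arctan2(v[1],v[0])-np.arctan2(d[1],d[0])))
# head edge orientation: bright top-face pts in crop; rack edges via white mask
def mask_rect(f,lo,hi,roi):
    x,y,w,hh=roi;im=f['pixels'][y:y+hh,x:x+w].astype(int)
    m=((im>=lo)&(im<=hi)).all(2).astype(np.uint8);return m
px=t['pixels'][160:300,350:405]
hsv=cv2.cvtColor(px,cv2.COLOR_RGB2HSV);m=((hsv[...,2]>150)&(hsv[...,1]>20)).astype(np.uint8)
c=max(cv2.findContours(m,0,2)[0],key=cv2.contourArea)
q=cv2.boxPoints(cv2.minAreaRect(c))+[350,160];print('rack',q);W=np.array([onz(t,u,.045)for u in q]);print(W)
print(t['pixels'][200:222:2,370:392:2].mean(2).round())
```

```text
head [ 0.5858 -0.2509  0.1027] [ 0.5853 -0.2504  0.105 ] [ 0.5844 -0.2481  0.105 ]
hole [0.6114 0.0595 0.033 ] [0.6113 0.0595 0.032 ] [0.6123 0.059  0.032 ]
piv [0.711  0.1062 0.0633] [0.711  0.1063 0.065 ] [0.7091 0.1071 0.065 ]
roller [0.5551 0.1458 0.0533] [0.5526 0.1441 0.059 ] [0.5537 0.149  0.059 ]
spindle [0.572  0.2273 0.05  ] [0.5698 0.2249 0.058 ] [0.5684 0.2305 0.058 ]
cork1 [0.6685 0.2382 0.0755] [0.6693 0.2391 0.072 ] [0.6713 0.237  0.072 ]
cork2 [0.5062 0.2248 0.077 ] [0.5075 0.2264 0.072 ] [0.5079 0.2227 0.072 ]
ball [ 0.5235 -0.2535  0.0899] [ 0.5227 -0.2537  0.09  ] [ 0.5242 -0.2533  0.09  ]
blue [ 0.5343 -0.1688  0.0938] [ 0.5348 -0.1694  0.09  ] [ 0.5365 -0.1728  0.09  ]
red1 [ 0.6699 -0.2484  0.1012] [ 0.6738 -0.2506  0.09  ] [ 0.6778 -0.2619  0.09  ]
red2 [ 0.6022 -0.3376  0.1005] [ 0.6015 -0.3379  0.1   ] [ 0.6033 -0.3381  0.1   ]
piv 0.11016642592987057 0.11072488428533127 yaw 8.345094099856363
spindle 0.1706043830994884 0.17256882684888367 yaw 9.420343467716437
rack [[355.7962 234.0868]
 [382.0019 216.1566]
 [392.2302 231.1057]
 [366.0245 249.0358]]
[[ 0.5468 -0.2048  0.045 ]
 [ 0.5871 -0.2691  0.045 ]
 [ 0.5506 -0.2898  0.045 ]
 [ 0.511  -0.2258  0.045 ]]
[[115. 115. 115. 116. 116. 115. 116. 116. 114. 115. 115.]
 [113. 113. 113. 112. 114. 122. 127. 124. 113. 113. 114.]
 [142. 143. 145. 148. 147. 147. 148. 142. 113. 114. 113.]
 [147. 147. 120. 115. 121. 127. 148. 142.  65.  71. 116.]
 [147. 117. 101. 108. 109. 108. 108. 124.  64.  63. 115.]
 [147.  56. 105. 109. 109. 109. 110.  94.  72.  64. 114.]
 [147.  49. 109. 108. 110. 110. 108.  83.  73.  63.  82.]
 [140.  49. 105. 110. 109. 108. 109.  78.  77.  64.  65.]
 [113.  51.  83.  94. 105. 109. 106.  76.  78.  63.  64.]
 [ 93.  51.  48.  46.  48.  48.  55.  80.  78.  62.  63.]
 [122.  58.  47.  46.  70.  75.  78.  81. 102.  63.  63.]]
```

```bash
cat >> h.py <<'E'
from scipy.spatial.transform import Rotation as Ro
np.set_printoptions(precision=4,suppress=True)
def go(p,jaw=None):
    """tool-frame fractions to reach TCP p, pointing down, jaw axis (tool y) at world angle jaw deg"""
    o=r.get_obs();R=Ro.from_rotvec(o['orientation']);M=R.as_matrix()
    print('t',o['clock'],'tcp',o['tcp_pos'],'jaw',np.degrees(np.arctan2(M[1,1],M[0,1])),'z',M[:,2],'F',o['contact_force'],'w',o['grip_width'],'q',o['joints'])
    out=(M.T@(np.array(p)-o['tcp_pos']))/.15
    if jaw is not None:
        a=np.radians(jaw);y=np.array([np.cos(a),np.sin(a),0]);zz=np.array([0,0,-1.]);T=np.c_[np.cross(y,zz),y,zz]
        out=np.r_[out,Ro.from_matrix(M.T@T).as_rotvec()/np.pi]
    print('frac',out)
E
python3 - <<'E'
from h import *
t=dict(np.load('top0.npz'))
g=cv2.resize(t['pixels'][200:224,366:392].mean(2).astype(np.float32),None,fx=8,fy=8,interpolation=cv2.INTER_LINEAR)
m=cv2.morphologyEx(((g>90)&(g<126)).astype(np.uint8),cv2.MORPH_OPEN,np.ones((25,25)))
c=max(cv2.findContours(m,0,2)[0],key=cv2.contourArea);rc=cv2.minAreaRect(c)
q=(cv2.boxPoints(rc)+.5)/8-.5+[366,200];W=np.array([onz(t,u,.105)for u in q]);print(q,W)
for i in range(4):
    d=W[(i+1)%4]-W[i];print(np.linalg.norm(d),np.degrees(np.arctan2(d[1],d[0])))
print(W.mean(0))
print('disc',onz(t,(385,267),.09))
go((.585,-.25,.242),90)
E
```

```text
[[365.5625 199.5625]
 [391.4375 199.5625]
 [391.4375 211.6875]
 [365.5625 211.6875]] [[ 0.6123 -0.2229  0.105 ]
 [ 0.6102 -0.2804  0.105 ]
 [ 0.5825 -0.2779  0.105 ]
 [ 0.5846 -0.2208  0.105 ]]
0.05752661601624606 -92.14560096150117
0.027818438406382793 174.81360264549747
0.057148110996621294 87.85006782291052
0.02779661266763889 -4.407750288326781
[ 0.5974 -0.2505  0.105 ]
disc [ 0.4628 -0.2563  0.09  ]
t 0.1 tcp [0.2082 0.6416 0.2414] jaw 72.02453427276407 z [-0.0004 -0.0016 -1.    ] F [ 0.4113  0.1788 -0.597 ] w 0.08547698753914863 q [-1.3651  0.4777  0.0223  1.5563 -0.0115  1.1093 -0.0831]
frac [-4.2239 -4.8784  0.0045 -0.0005 -0.     -0.0999]
```

Emit:
send_rows:
  deltas:
    - [0.6,-0.845,-0.975,0,0,0,0]
    - [0.6,-0.845,-0.975,0,0,0,0]
    - [0.6,-0.845,-0.975,0,0,0,0]
    - [0.6,-0.845,-0.975,0,0,0,0]
    - [0.6,-0.845,-0.975,0,0,0,0]
  squeeze: 60

```text
clock: 0.52
tcp_pos: [0.2856, 0.4593, 0.2418]
orientation: [0.496, 3.102, -0.004]
contact_force: [1.0, -0.8, 0.1]
grip_width: 0.0507
```

Emit:
send_rows:
  deltas:
    - [0.6,-0.845,-0.975,0,0,0,0]
    - [0.6,-0.845,-0.975,0,0,0,0]
    - [0.6,-0.845,-0.975,0,0,0,0]
    - [0.6,-0.845,-0.975,0,0,0,0]
    - [0.6,-0.845,-0.975,0,0,0,0]

```text
clock: 0.93
tcp_pos: [0.3602, 0.2812, 0.242]
orientation: [-0.496, -3.102, 0.002]
contact_force: [-0.1, 0.2, -0.9]
grip_width: 0.0515
```

Emit:
send_rows:
  deltas:
    - [0.6,-0.845,-0.975,0,0,0,0]
    - [0.6,-0.845,-0.975,0,0,0,0]
    - [0.6,-0.845,-0.975,0,0,0,0]
    - [0.6,-0.845,-0.975,0,0,0,0]
    - [0.6,-0.845,-0.975,0,0,0,0]

```text
clock: 1.35
tcp_pos: [0.4353, 0.1032, 0.2423]
orientation: [0.497, 3.102, -0.001]
contact_force: [0.1, 0.3, 0.2]
grip_width: 0.0512
```

Emit:
send_rows:
  deltas:
    - [0.6,-0.845,-0.975,0,0,0,0]
    - [0.6,-0.845,-0.975,0,0,0,0]
    - [0.6,-0.845,-0.975,0,0,0,0]
    - [0.6,-0.845,-0.975,0,0,0,0]
    - [0.6,-0.845,-0.975,0,0,0,0]

```text
clock: 1.77
tcp_pos: [0.5106, -0.0752, 0.2424]
orientation: [0.496, 3.101, -0.002]
contact_force: [1.0, 0.2, 1.1]
grip_width: 0.0512
```

```bash
python3 -c "
from h import *
go((.585,-.2495,.2),83)"
```

```text
t 1.7667 tcp [ 0.5106 -0.0752  0.2424] jaw 71.82850320893513 z [ 0.0008 -0.0014 -1.    ] F [0.9858 0.2179 1.1235] w 0.05122548015923399 q [-0.4021  0.226   0.5011  1.9584 -0.1278  0.9871  1.4125]
frac [-0.8334 -0.949   0.2849 -0.0004  0.0003 -0.0621]
```

Emit:
send_rows:
  deltas:
    - [0.6,-0.833,-0.949,0,0,0,-0.062]
    - [0.6,-0.833,-0.949,0,0,0,-0.062]
    - [0.6,-0.833,-0.949,0,0,0,-0.062]
    - [0.6,-0.833,-0.949,0,0,0,-0.062]
    - [0.6,-0.833,-0.949,0.285,0,0,-0.062]
    - [0.6,-0.833,-0.949,0.285,0,0,-0.062]
    - [0.6,-0.833,-0.949,0.285,0,0,-0.062]
    - [0.6,-0.833,-0.949,0.285,0,0,-0.062]

```text
clock: 2.43
tcp_pos: [0.5844, -0.2442, 0.1989]
orientation: [-0.187, -3.134, -0.001]
contact_force: [0.1, 0.7, -0.1]
grip_width: 0.0518
```

Run:
```python
from h import *
go((.585,-.2495,.082),83)
t=grab('top','top1');s=grab('side','side1')
z=lambda im,x,y,w,h,k:cv2.resize(im[y:y+h,x:x+w,::-1],None,fx=k,fy=k,interpolation=cv2.INTER_CUBIC)
cv2.imwrite('pics/c2.png',np.hstack([z(t['pixels'],330,150,100,120,4),z(s['pixels'],270,60,100,120,4)]))
```

```text
t 2.4333 tcp [ 0.5844 -0.2442  0.1989] jaw 83.17009234420536 z [-0.002   0.0009 -1.    ] F [ 0.1104  0.6714 -0.109 ] w 0.05175783471501533 q [-0.0576  0.487   0.4891  1.7272 -0.2652  0.9957  1.9808]
frac [-0.0097 -0.0349  0.7795  0.0002 -0.0007  0.0009]
```

View pics/c2.png

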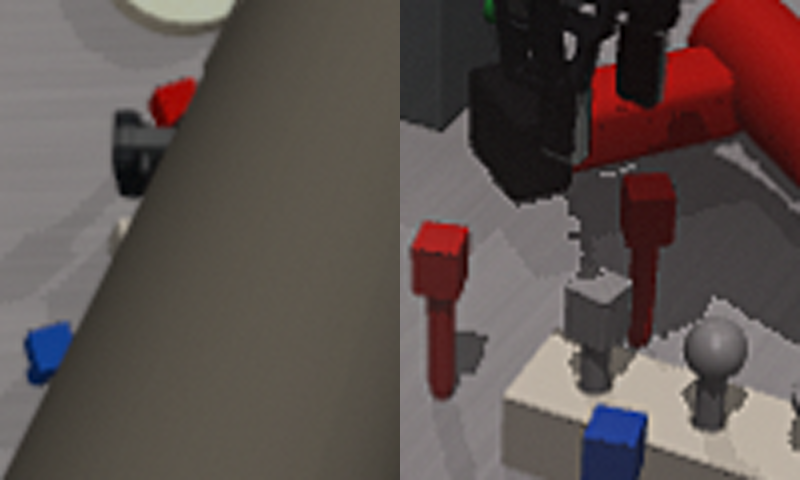

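The side crop shows the gripper over the square head, whose top is at about (319,132), with the red and blue pins clear. I'll go down and check before closing.

Emit:
send_rows:
  deltas:
    - [0.6,0,0,0.0,0,0,0]
    - [0.6,-0.0,-0.0,0.0,0,0,0]

```text
clock: 2.7
tcp_pos: [0.5855, -0.2437, 0.2008]
orientation: [0.184, 3.134, 0.001]
contact_force: [0.7, -0.1, 0.4]
grip_width: 0.0511
```

```bash
python3 -c "
from h import *
go((.585,-.2495,.082),83)"
```

```text
t 2.7 tcp [ 0.5855 -0.2437  0.2008] jaw 83.28352417584794 z [ 0.002   0.0003 -1.    ] F [ 0.6721 -0.1251  0.3694] w 0.05113665910841963 q [-0.0593  0.4841  0.4896  1.7265 -0.2652  0.9951  1.9813]
frac [ 0.0007 -0.0395  0.7923  0.0002  0.0006  0.0016]
```

Emit:
send_rows:
  deltas:
    - [0.6,0,-0.037,0.2,0,0,0]
    - [0.6,0,-0.037,0.4,0,0,0]
    - [0.6,0,-0.037,0.55,0,0,0]
    - [0.6,0,-0.037,0.7,0,0,0]
    - [0.6,0,-0.037,0.78,0,0,0]
    - [0.6,0,-0.037,0.787,0,0,0]
    - [0.6,0,-0.037,0.787,0,0,0]

```text
clock: 3.28
tcp_pos: [0.5844, -0.2501, 0.0818]
orientation: [-0.186, -3.136, -0.0]
contact_force: [1.4, 0.8, 0.4]
grip_width: 0.0513
```

Emit:
send_rows:
  deltas:
    - [0.4,0,0,0,0,0,0]
    - [0.3,0,0,0,0,0,0]
    - [0.0,0,0,0,0,0,0]
    - [0.0,0,0,0,0,0,0]
    - [0.0,0,0,0,0,0,0]
    - [0.0,0,0,0,0,0,0]
  squeeze: 60

```text
clock: 3.78
tcp_pos: [0.5855, -0.2508, 0.0833]
orientation: [0.187, 3.133, -0.001]
contact_force: [-0.9, 1.7, 6.3]
grip_width: 0.0232
```

Emit:
send_rows:
  deltas:
    - [0.0,0,0,-0.1,0,0,0]
    - [0.0,0,0,-0.25,0,0,0]
    - [0.0,0,0,-0.4,0,0,0]
    - [0.0,0,0,-0.6,0,0,0]
    - [0.0,0,0,-0.8,0,0,0]
    - [0.0,0,0,-0.9,0,0,0]
    - [0.0,0,0,-0.9,0,0,0]
    - [0.0,0,0,-0.9,0,0,0]

```text
clock: 4.45
tcp_pos: [0.5845, -0.2504, 0.2173]
orientation: [0.187, 3.134, -0.0]
contact_force: [-0.2, 0.5, -1.8]
grip_width: 0.0234
```

Run:
```python
from h import *
h=np.array([.6115,.0593]);a=np.radians(8.8);R=np.array([[np.cos(a),-np.sin(a)],[np.sin(a),np.cos(a)]])
p=h+R@[.013,.095];print('start',p)
go((*p,.215))
t=grab('top','top2');s=grab('side','side2')
z=lambda im,x,y,w,h,k:cv2.resize(im[y:y+h,x:x+w,::-1],None,fx=k,fy=k,interpolation=cv2.INTER_CUBIC)
cv2.imwrite('pics/c3.png',z(s['pixels'],260,50,140,150,4))
```

```text
start [0.6098 0.1552]
t 4.45 tcp [ 0.5845 -0.2504  0.2173] jaw 83.18320679247424 z [ 0.002  -0.0002 -1.    ] F [-0.1878  0.5014 -1.7767] w 0.023400927634749383 q [-0.0568  0.4704  0.5007  1.7075 -0.2577  1.0276  1.9839]
frac [0.1537 2.7047 0.0153]
```

View pics/c3.png

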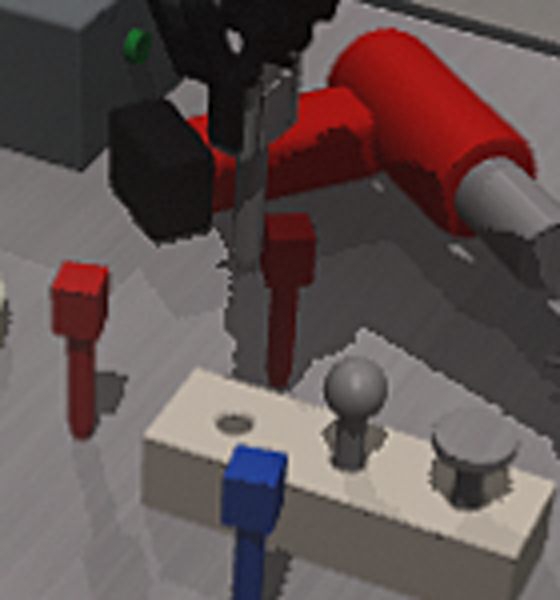

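The pin is out of the rack and held upright, with the tip at about (322,117) in the side view. The rack hole is empty. I'll carry it over the deck to the spindle side of the arm.

Emit:
send_rows:
  deltas:
    - [0,0.05,0.15,0,0,0,0]
    - [0,0.05,0.4,0,0,0,0]
    - [0,0.05,0.65,0,0,0,0]
    - [0,0.05,0.9,0,0,0,0]

```text
clock: 4.88
tcp_pos: [0.5917, -0.1141, 0.2147]
orientation: [-0.189, -3.133, 0.0]
contact_force: [0.5, 0.9, -1.6]
grip_width: 0.0234
```

Emit:
send_rows:
  deltas:
    - [0,0.05,0.25,0,0,0,0]
    - [0,0.05,0.5,0,0,0,0]
    - [0,0.05,0.75,0,0,0,0]
    - [0,0.05,0.9,0,0,0,0]

```text
clock: 5.22
tcp_pos: [0.6005, 0.025, 0.2146]
orientation: [-0.179, -3.133, -0.002]
contact_force: [-0.1, 1.3, -1.4]
grip_width: 0.0234
```

Emit:
send_rows:
  deltas:
    - [0,0.05,0.25,0,0,0,0]
    - [0,0.05,0.5,0,0,0,0]
    - [0,0.05,0.75,0,0,0,0]
    - [0,0.05,0.88,0,0,0,0]
    - [0,0.05,0.9,0,0,0,0]
    - [0,0.05,0.9,0,0,0,0]
    - [0,0.05,0.9,0,0,0,0]
    - [0,0.05,0.9,0,0,0,0]

```text
clock: 5.88
tcp_pos: [0.6097, 0.1521, 0.2158]
orientation: [-0.191, -3.135, 0.002]
contact_force: [-0.5, -0.6, -1.4]
grip_width: 0.023
```

Run:
```python
from h import *
go((.6098,.1552,.115))
s=grab('side','side3')
o=r.get_obs()['tcp_pos'];print('tip pred',proj(s,o-[0,0,.078]),'head bottom',proj(s,o-[0,0,.008]),'hole',proj(s,[.6115,.0593,.032]))
t=grab('top','top3')
z=lambda im,x,y,w,h,k:cv2.resize(im[y:y+h,x:x+w,::-1],None,fx=k,fy=k,interpolation=cv2.INTER_CUBIC)
cv2.imwrite('pics/c4.png',z(s['pixels'],60,130,240,270,2.2))
```

```text
t 5.8833 tcp [0.6097 0.1521 0.2158] jaw 83.02760027817584 z [-0.0012 -0.0015 -1.    ] F [-0.4885 -0.588  -1.4209] w 0.023004046673646174 q [-0.6562  0.4495  0.4232  1.7213 -0.21    1.0175  1.2901]
frac [0.0012 0.0215 0.6718]
tip pred [168.3591 255.1164] head bottom [160.0223 220.2046] hole [213.892  259.4456]
```

View pics/c4.png

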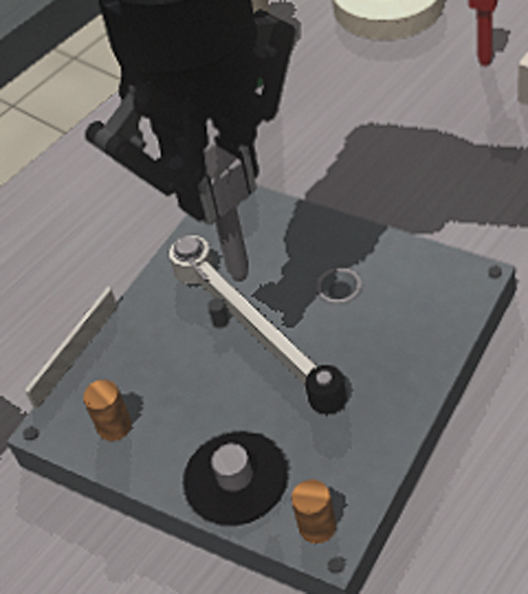

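The pin tip is at about (168,256) in the side view, within a pixel of the predicted (168.4,255.1). The arm is at rest, with the hole on its far side at (214,259). I'll lower the pin on the spindle side and push.

Emit:
send_rows:
  deltas:
    - [0,0,0.02,0.15,0,0,0]
    - [0,0,0.02,0.3,0,0,0]
    - [0,0,0.02,0.45,0,0,0]
    - [0,0,0.02,0.58,0,0,0]
    - [0,0,0.02,0.65,0,0,0]
    - [0,0,0.02,0.67,0,0,0]
    - [0,0,0.02,0.67,0,0,0]
    - [0,0,0.02,0.67,0,0,0]
  squeeze: 80

```text
clock: 6.65
tcp_pos: [0.6112, 0.1572, 0.117]
orientation: [0.188, 3.134, 0.001]
contact_force: [0.4, -0.2, -0.1]
grip_width: 0.023
```

```bash
python3 -c "
from h import *
go((.6115,.0593,.115),83)"
```

```text
t 6.65 tcp [0.6112 0.1572 0.117 ] jaw 83.14305414858084 z [ 0.0015  0.0004 -1.    ] F [ 0.3719 -0.2121 -0.0766] w 0.023004145914020918 q [-0.6239  0.5667  0.376   1.791  -0.2696  0.833   1.3322]
frac [-0.08   -0.6475  0.0134  0.0002  0.0005  0.0008]
```

Emit:
send_rows:
  deltas:
    - [0,-0.01,-0.05,0.007,0,0,0]
    - [0,-0.02,-0.1,0.007,0,0,0]
    - [0,-0.02,-0.15,0.007,0,0,0]
    - [0,-0.03,-0.2,0.007,0,0,0]
    - [0,-0.03,-0.25,0.007,0,0,0]
    - [0,-0.04,-0.3,0.007,0,0,0]
    - [0,-0.04,-0.35,0.007,0,0,0]
    - [0,-0.05,-0.4,0.007,0,0,0]
    - [0,-0.06,-0.45,0.007,0,0,0]
    - [0,-0.06,-0.5,0.007,0,0,0]
    - [0,-0.07,-0.55,0.007,0,0,0]
    - [0,-0.075,-0.6,0.007,0,0,0]
    - [0,-0.08,-0.64,0.007,0,0,0]
    - [0,-0.08,-0.65,0.007,0,0,0]
    - [0,-0.08,-0.65,0.007,0,0,0]
    - [0,-0.08,-0.65,0.007,0,0,0]
    - [0,-0.08,-0.65,0.007,0,0,0]

```text
clock: 8.07
tcp_pos: [0.6099, 0.0593, 0.1146]
orientation: [-0.186, -3.134, 0.0]
contact_force: [-2.4, 1.5, -1.7]
grip_width: 0.0229
```

Run:
```python
from h import *
go((.6115,.0593,.1))
s=grab('side','side4')
o=r.get_obs()['tcp_pos'];print('tip pred',proj(s,o-[0,0,.078]))
z=lambda im,x,y,w,h,k:cv2.resize(im[y:y+h,x:x+w,::-1],None,fx=k,fy=k,interpolation=cv2.INTER_CUBIC)
cv2.imwrite('pics/c5.png',z(s['pixels'],120,190,160,150,4))
```

```text
t 8.0667 tcp [0.6099 0.0593 0.1146] jaw 83.20427470366674 z [-0.0018 -0.0002 -1.    ] F [-2.3631  1.4749 -1.6716] w 0.022890079370992997 q [-0.4798  0.5459  0.3799  1.8355 -0.2685  0.8125  1.4887]
frac [-0.0109  0.001   0.0975]
tip pred [214.3745 258.0614]
```

View pics/c5.png

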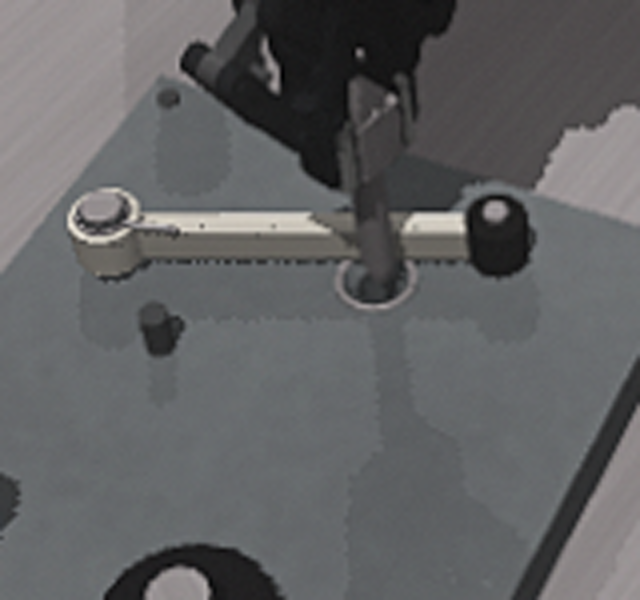

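The arm has swung past the hole, and the pin tip stands over the hole ring (around (214,260)) on the spindle side. I'll lower it slowly.

Emit:
send_rows:
  deltas:
    - [0,-0.007,0,0,0,0,0]
    - [0,-0.007,0,0.015,0,0,0]
    - [0,-0.007,0,0.03,0,0,0]
    - [0,-0.007,0,0.045,0,0,0]
    - [0,-0.007,0,0.06,0,0,0]
    - [0,-0.007,0,0.075,0,0,0]
    - [0,-0.007,0,0.085,0,0,0]
    - [0,-0.007,0,0.085,0,0,0]

```text
clock: 8.78
tcp_pos: [0.6117, 0.0591, 0.1017]
orientation: [-0.187, -3.136, 0.0]
contact_force: [-0.7, 3.0, -2.1]
grip_width: 0.0228
```

Emit:
send_rows:
  deltas:
    - [0,0,0,0.015,0,0,0]
    - [0,0,0,0.03,0,0,0]
    - [0,0,0,0.045,0,0,0]
    - [0,0,0,0.06,0,0,0]
    - [0,0,0,0.075,0,0,0]
    - [0,0,0,0.09,0,0,0]
    - [0,0,0,0.1,0,0,0]
    - [0,0,0,0.1,0,0,0]

```text
clock: 9.45
tcp_pos: [0.6115, 0.0591, 0.0867]
orientation: [-0.187, -3.136, 0.0]
contact_force: [-1.6, 3.0, -2.6]
grip_width: 0.0228
```

Emit:
send_rows:
  deltas:
    - [0,0,0,0.007,0,0,0]
    - [0,0,0,0.014,0,0,0]
    - [0,0,0,0.02,0,0,0]
    - [0,0,0,0.02,0,0,0]

```text
clock: 9.78
tcp_pos: [0.6118, 0.059, 0.0844]
orientation: [0.187, 3.136, 0.0]
contact_force: [-2.5, 3.0, 2.3]
grip_width: 0.0231
```

Emit:
send_rows:
  deltas:
    - [0,0,0,0.004,0,0,0]
    - [0,0,0,0.007,0,0,0]
    - [0,0,0,0.007,0,0,0]

```text
clock: 10.03
tcp_pos: [0.6121, 0.059, 0.0843]
orientation: [0.187, 3.136, 0.001]
contact_force: [-4.3, 2.6, 10.0]
grip_width: 0.023
```

Bottom contact: the vertical force rises to 10 N while z stays at 84 mm, which is the expected home depth. I'll release, then retreat upward.

Emit:
send_rows:
  deltas:
    - [0.15,0,0,0,0,0,0]
    - [0.33,0,0,0,0,0,0]
    - [0.4,0,0,0,0,0,0]
    - [0.5,0,0,0,0,0,0]
    - [0.6,0,0,0,0,0,0]
    - [0.6,0,0,0,0,0,0]
    - [0.6,0,0,-0.05,0,0,0]
    - [0.6,0,0,-0.15,0,0,0]
    - [0.6,0,0,-0.3,0,0,0]
    - [0.6,0,0,-0.5,0,0,0]
    - [0.6,0,0,-0.75,0,0,0]
    - [0.6,0,0,-0.95,0,0,0]
    - [0.6,0,0,-0.95,0,0,0]
    - [0.6,0,0,-0.95,0,0,0]

```text
clock: 11.2
tcp_pos: [0.6131, 0.059, 0.2283]
orientation: [0.187, 3.131, 0.002]
contact_force: [0.8, -1.1, -0.4]
grip_width: 0.0513
```

Run:
```python
from h import *
go((.6115,.0593,.1))
s=grab('side','side5')
print('exp head top centre',proj(s,[.6115,.0593,.106]),'bottom of head',proj(s,[.6115,.0593,.076]))
z=lambda im,x,y,w,h,k:cv2.resize(im[y:y+h,x:x+w,::-1],None,fx=k,fy=k,interpolation=cv2.INTER_CUBIC)
cv2.imwrite('pics/c6.png',z(s['pixels'],120,190,160,150,4))
```

```text
t 11.2 tcp [0.6131 0.059  0.2283] jaw 83.1664647222218 z [ 0.0047  0.0012 -1.    ] F [ 0.7928 -1.0823 -0.3842] w 0.051341992549617056 q [-0.5246  0.4129  0.4355  1.7451 -0.2004  1.0225  1.4344]
frac [ 0.0145 -0.0007  0.8552]
exp head top centre [209.3306 228.5422] bottom of head [211.2407 241.5458]
```

View pics/c6.png

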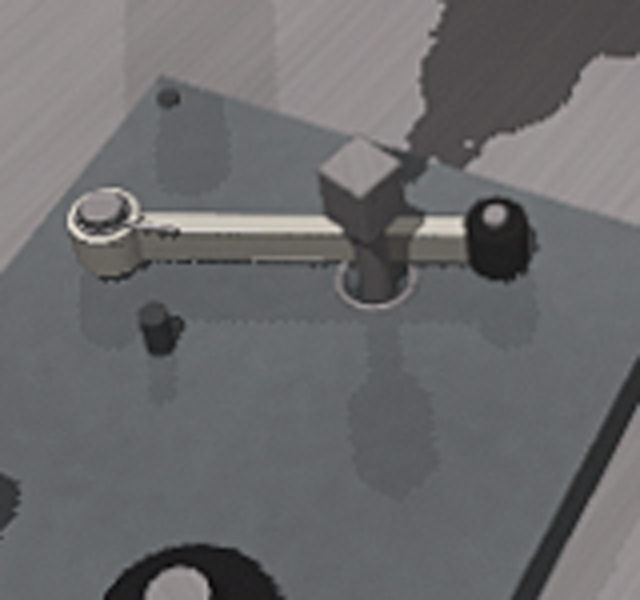

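Released: the arm is held against the shaft and the pin is seated in the hole. The head top is at (210,231), about 3 px from the prediction for an exactly vertical pin, so I'll check for lean with both cameras and the arm out of the way.

Emit:
send_rows:
  deltas:
    - [0.6,0,-0.25,-0.2,0,0,0]
    - [0.6,0,-0.5,-0.2,0,0,0]
    - [0.6,0,-0.75,-0.2,0,0,0]
    - [0.6,0,-1,-0.2,0,0,0]
    - [0.6,0,-1,-0.2,0,0,0]

```text
clock: 11.67
tcp_pos: [0.591, -0.1, 0.255]
orientation: [-0.205, -3.133, 0.008]
contact_force: [-0.6, -1.4, 0.7]
grip_width: 0.0513
```

Emit:
send_rows:
  deltas:
    - [0.6,0.3,-0.25,0,0,0,0]
    - [0.6,0.3,-0.5,0,0,0,0]
    - [0.6,0.3,-0.75,0,0,0,0]
    - [0.6,0.3,-1,0,0,0,0]
    - [0.6,0.3,-1,0,0,0,0]

```text
clock: 12.08
tcp_pos: [0.5273, -0.2429, 0.2552]
orientation: [-0.206, -3.133, 0.008]
contact_force: [-0.4, -1.1, 0.7]
grip_width: 0.0509
```

Run:
```python
from h import *
s=grab('side','side6');t=grab('top','top6')
for f in(s,t):
    for z in (.106,.091,.076,.032): print(z,proj(f,[.6115,.0593,z]),end=' ')
    print()
z=lambda im,x,y,w,h,k:cv2.resize(im[y:y+h,x:x+w,::-1],None,fx=k,fy=k,interpolation=cv2.INTER_CUBIC)
cv2.imwrite('pics/c7.png',np.hstack([z(s['pixels'],180,210,66,66,6),z(t['pixels'],205,175,66,66,6)]))
```

```text
0.106 [209.3306 228.5422] 0.091 [210.2964 235.1286] 0.076 [211.2407 241.5458] 0.032 [213.892  259.4456] 
0.106 [238.4989 204.4274] 0.091 [239.2401 206.1548] 0.076 [239.9605 207.8338] 0.032 [241.962  212.4981]
```

View pics/c7.png

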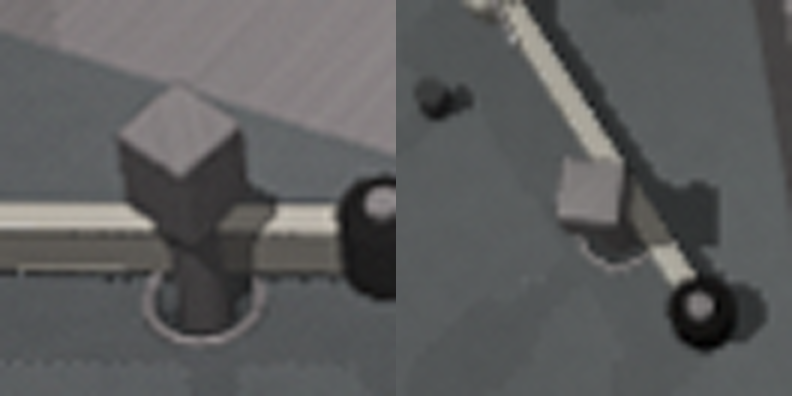

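Run:
```python
from h import *
s=dict(np.load('side6.npz'));t=dict(np.load('top6.npz'))
a,b=(237.1,206.4),(209.6,231.4)
p=tri([t,s],[a,b]);print(p,[np.linalg.norm(proj(f,p)-u) for f,u in((t,a),(s,b))],onz(t,a,.106),onz(s,b,.106),p-[.6115,.0593,.032])
```

```text
[0.6079 0.0628 0.1046] [np.float64(0.22817998116120045), np.float64(0.331218761273954)] [0.6071 0.0624 0.106 ] [0.6076 0.0639 0.106 ] [-0.0036  0.0035  0.0726]
```

```bash
python3 -c "
from h import *
print(r.hand_in())"
```

```text
the job is handed in; nothing more can be done
None
```

I handed the job in at about 12 s on the robot's clock. The square-headed pin stands in the stop hole and holds the sprung arm back; I've had no verdict.

I took the steel square-headed pin from the rack and lowered it on the spindle side of the arm. I pushed the arm round with it until the pin was over the hole, then lowered it until it touched bottom and let go.

**Last checks:**
- **Depth:** at contact the vertical force rose to 10 N with the tool at the expected home height. The head top measures 104.6 mm against 106 mm expected, which agrees within the camera error.
- **Arm:** it rests against the pin shaft and looked unchanged in two pictures about 1 s apart after release. The robot is clear of everything.
- **Upright:** this check did not agree exactly. The head top sits about 5 mm off the hole axis toward the spindle and the robot, a lean of about 3–4° including any sideways shift. The spring would push the loose pin that way within the hole's clearance, so I left it.

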